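Switch on the specimen light in the proper order

ROBOT

A 6-joint arm with a two-finger parallel gripper is mounted at the origin on the work surface. World frame = base frame: x ahead of the robot, y to its left, z up, the work surface at z = 0. Lengths are in m, angles in rad, forces in N, time in s.
With the tool pointing down it reaches from about 0.425 to 0.95 m from the base axis. Payload 3.5 kg.
Tool frame: the origin (TCP) lies at the very end of the fingers, on their centre line; the grasp point (between the pads) lies 19 mm behind it; z points along the fingers, y is the line along which they close (so a half turn about z gives the same grasp; the last joint's range is limited). The gripper opens to 85 mm and grips with 20 to 120 N. Pads are 22 mm wide; open, the fingers measure 114 mm over their backs; the gripper's body (76 mm by 85 mm) begins 54 mm behind the grasp point. The pads swing forward as they close: fully open they stand 13 mm farther back than shut.
Start: joints at [1.186, 0.286, 1.577, -0, 1.279, -0.15], TCP at [0.157, 0.656, 0.231] pointing down, gripper open.
Joint ranges: [-2.77, 2.77], [-0.9, 2.22], [0.21, 2.48], [-1.53, 4.67], [0.24, 2.81], [-2.84, 2.84]. Speed limits (rad/s): [2.79, 2.79, 3.14, 3.14, 3.14, 3.14].

INTERFACE

Orientations are given as a unit quaternion [x, y, z, w].
In Python, from plant import ctrl gives the robot as it stands.
- The arm moves only by the tool shift_gripper, called after "Call:" by a JSON object that holds its "name" and its "arguments". Schema: {"type":"object","properties":{"increments":{"type":"array","items":{"type":"array","prefixItems":[{"type":"array","items":{"type":"number"},"minItems":3,"maxItems":3},{"type":"array","items":{"type":"number"},"minItems":3,"maxItems":3},{"type":"number"}],"minItems":3,"maxItems":3},"minItems":1,"maxItems":10},"clamp_n":{"type":"number"},"only":{"type":"string"},"quiet":{"type":"boolean"},"lines":{"type":"string"}},"required":["increments"],"additionalProperties":false}. increments is a list of rows, 1 to 10 of them, each written [[dx, dy, dz], [rx, ry, rz], opening]: dx, dy, dz in shares of 0.6 m (1.0 is 0.6 m), then a rotation vector rx, ry, rz in normalised numbers (1 is 4 rad), then the opening from 0.0 (shut) to 1.0 (fully open); each row is the pose to reach, as a shift and turn from the pose commanded when the call began, along the tool's axes at that moment; what a row does not reach only later rows make up. A row lasts 1/8 s, in which the tool goes at most 0.0625 m and 0.188 rad, less where a joint would pass 70% of its speed; a pose out of reach is approached as far as the arm can. The fingers move at their own pace and stop on an object; clamp_n is the grip in N (left out, the last holds). Time passes only in rows, so rows that do not move let the fingers close. The tool returns the time, the measured TCP pose, the force, the opening and the grip force at its end. only (a regular expression) keeps the lines of the reply that match it, lines (a string "A,B") keeps lines A to B, and quiet returns only ok. Input that does not fit is refused with a message, and nothing moves.
- ctrl.get_state(): the state, without advancing time (a new reading comes with each control period).
- ctrl.read_camera(name): name is "scene" or "top" or "wrist"; returns a dict with "pixels" (480x640x3 uint8, red, green, blue), "camera_matrix" (3x3 intrinsics, pixels), "dist_coeffs" ([k1, k2, p1, p2, k3] as OpenCV has them; the pictures are not rectified), "xyz" and "orientation" of the camera in the world. Camera axes: x right, y down, z forward; pixel columns grow to the right and rows downward; lengths in m; the calibration is good to about 2 mm. A picture is of the moment at which its call begins. There is no depth.
- ctrl.sign_off(): hands the job in; it is judged then, once.
The state is a dict: "time": time; "qpos": joint angles; "dq": joint speeds; "joint_efforts": joint torques, N m; "eef_pos": TCP position; "tcp_rot": TCP orientation; "contact_force": force on the tool from outside, world axes, zero at the start; "wrist_torque": the same for the moment, N m; "opening": opening from 0.0 (shut) to 1.0 (fully open); "finger_force": force on a finger pad.
Only numpy, scipy, OpenCV 4.12 (cv2) and the standard library are available. Lean on these libraries where they do the work, as an engineer would, in place of code of your own. Each camera call takes 0.05 s, during which the arm holds its last target. There are 200 camera calls.

TASK

Start up the light for looking at the seaweed specimens: with the fingertips press in the mains switch (round key), then the fan switch (square key), and last the lamp switch (long bar key), each lightly and well down so that it stays in. Just press: do not pick up, tip or shove the switch boxes, and leave the jar, the dish and the brush where they are.

Things in the scene. Friction and masses are not known exactly. Their poses are not given: they have to be found in the camera images.
- mains: Mains switch: loose cordless switch box, white plastic, 70 x 70 mm, 40 mm high, 0.4 to 0.85 kg, on rubber feet; in the middle of its top stands one black ROUND key, 40 mm in diameter. Origin: centre of the underside; z up. The three boxes differ only in the key's shape.
- mains_top (a point): Centre of the top face of the mains switch's key; moves with the key. With the key up it is 56 mm above the bench (16 mm out of the box); with the stem fully in, 46 mm. The cap rides on the latching stem on a spring of 4 N per mm: it gives about 1 mm before the stem moves, up to 5 mm more past the stem's stop, and springs back when let go.
- mains_key (a joint): How far that key's latching stem is in, straight down, in m: 0 up (off; it may start up to 0.0015 in), 0.010 fully in, at its stop. Counts as on beyond 0.006. The stem has no return spring: a steady 3 to 4 N moves it and it stays where it is left.
- fan: Fan switch: loose cordless switch box, white plastic, 70 x 70 mm, 40 mm high, 0.4 to 0.85 kg, on rubber feet; in the middle of its top stands one black SQUARE key, 34 x 34 mm. Origin: centre of the underside; z up. The three boxes differ only in the key's shape.
- fan_top (a point): Centre of the top face of the fan switch's key; moves with the key. With the key up it is 56 mm above the bench (16 mm out of the box); with the stem fully in, 46 mm. The cap rides on the latching stem on a spring of 4 N per mm: it gives about 1 mm before the stem moves, up to 5 mm more past the stem's stop, and springs back when let go.
- fan_key (a joint): How far that key's latching stem is in, straight down, in m: 0 up (off; it may start up to 0.0015 in), 0.010 fully in, at its stop. Counts as on beyond 0.006. The stem has no return spring: a steady 3 to 4 N moves it and it stays where it is left.
- lamp: Lamp switch: loose cordless switch box, white plastic, 70 x 70 mm, 40 mm high, 0.4 to 0.85 kg, on rubber feet; in the middle of its top stands one black LONG BAR key, 20 mm along the box's x by 58 mm along its y, rounded edges. Origin: centre of the underside; z up. The three boxes differ only in the key's shape.
- lamp_top (a point): Centre of the top face of the lamp switch's key; moves with the key. With the key up it is 56 mm above the bench (16 mm out of the box); with the stem fully in, 46 mm. The cap rides on the latching stem on a spring of 4 N per mm: it gives about 1 mm before the stem moves, up to 5 mm more past the stem's stop, and springs back when let go.
- lamp_key (a joint): How far that key's latching stem is in, straight down, in m: 0 up (off; it may start up to 0.0015 in), 0.010 fully in, at its stop. Counts as on beyond 0.006. The stem has no return spring: a steady 3 to 4 N moves it and it stays where it is left.
- jar: Bystander: loose specimen jar with white lid, 60 mm in diameter, 85 mm high, 0.25 kg, standing. Origin: centre of the underside.
- dish: Bystander: loose shallow glass dish, 100 mm in diameter, 22 mm high, 0.15 kg. Origin: centre of the underside.
- brush: Bystander: loose small brush lying on the bench, 170 mm long along its x, handle to -x. Origin: near its middle, on its underside.

How it is judged:
By the outcome, as a careful person would: the job done as asked, in the order asked, and still so for the second after the job is handed in, with the robot touching nothing.
It also fails if it takes over 43 s, if anything falls off the work surface, if the arm or the gripper's body presses on something with over 40 N, if the wrist force passes 120 N, or if a joint passes its speed limit or range.

## Working session

There is one attempt and no reset: what is moved stays moved. The work goes in short steps, Python scripts to look and compute and a tool call to move; the robot and the scene stay as the last step left them, time stands still between calls to the robot, and variables do not carry over. Pictures are saved under pics/ and viewed, at most 10 in all, crops included, and the job is handed in when it is done.

```bash
ls; mkdir -p pics; python3 - <<'E'
from plant import ctrl
import cv2,numpy as np
s=ctrl.get_state();print({k:np.round(v,3).tolist() for k,v in s.items()})
for n in("top","scene"):
    d=ctrl.read_camera(n);cv2.imwrite(f"pics/{n}0.png",d["pixels"][:,:,::-1])
    print(n,d["camera_matrix"],d["dist_coeffs"],d["xyz"],d["orientation"])
E
```

```text
pics
plant.py
{'time': 0.0, 'qpos': [1.186, 0.287, 1.578, 0.0, 1.279, -0.15], 'dq': [-0.0, 0.001, -0.0, 0.001, 0.001, 0.001], 'joint_efforts': [-0.001, -40.6, -29.261, -0.0, 0.006, -0.0], 'eef_pos': [0.157, 0.656, 0.23], 'tcp_rot': [0.117, 0.993, -0.001, -0.0], 'contact_force': [-0.196, -0.23, 0.203], 'wrist_torque': [-0.018, -0.016, 0.009], 'finger_force': 0.0, 'opening': 1.005}
top [[572.71407421   0.         324.67045099]
 [  0.         572.71407421 240.20924816]
 [  0.           0.           1.        ]] [-0.01329331  0.          0.          0.          0.        ] [0.32633895 0.1094057  1.21842237] [-0.67037958  0.73450073 -0.07944927  0.06919326]
scene [[490.67671674   0.         322.6983087 ]
 [  0.         490.67671674 238.35601457]
 [  0.           0.           1.        ]] [-0.10362575  0.          0.          0.          0.        ] [1.0775345  0.38390592 0.92196334] [ 0.46830647  0.83359464 -0.25329915 -0.14713454]
```

View pics/top0.png

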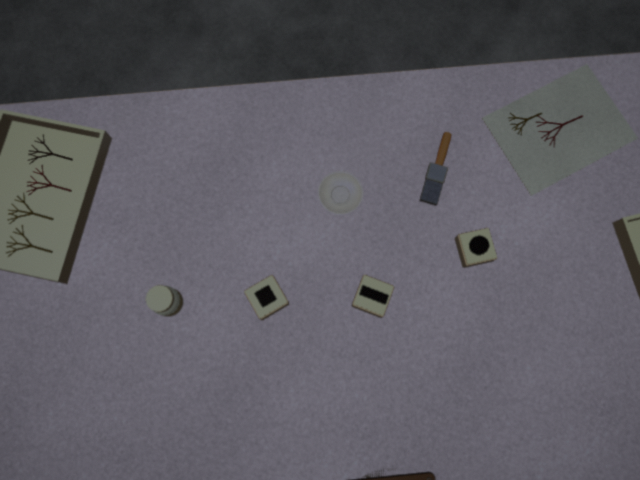

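View pics/scene0.png

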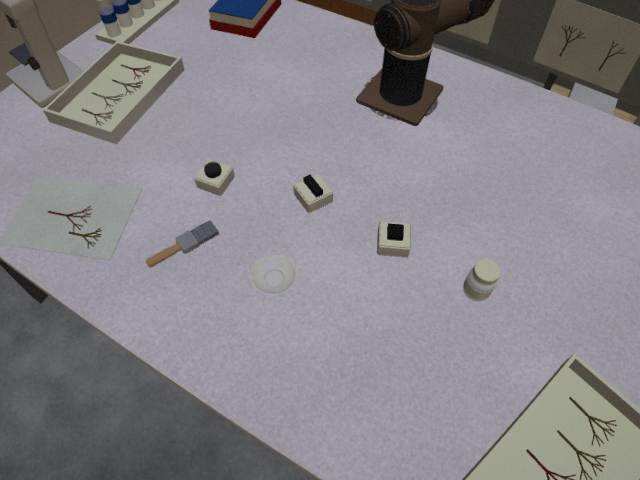

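The top view shows the round key at about (479,245), the bar at (374,295) and the square at (265,296). In the scene view they are at about (213,170), (313,185) and (396,232). I'll enlarge these for exact top-face centres.

```bash
python3 - <<'E'
import cv2,numpy as np
T=[(479,245),(265,296),(374,295)];S=[(213,172),(396,234),(313,187)]
def tile(f,c):
    im=cv2.imread(f"pics/{f}0.png");x,y=c
    t=cv2.resize(im[y-16:y+16,x-16:x+16],(256,256),interpolation=cv2.INTER_CUBIC)
    t=np.clip(t.astype(float)*(2.2 if f=="top" else 1.3)+20,0,255).astype(np.uint8)
    for k in range(0,32,4):
        cv2.putText(t,str(x-16+k),(k*8,8),0,.3,(0,0,255));cv2.putText(t,str(y-16+k),(0,k*8+8),0,.3,(255,0,0))
        cv2.line(t,(k*8,10),(k*8,256),(0,200,0),1) if k%8==0 else 0;cv2.line(t,(20,k*8),(256,k*8),(0,200,0),1) if k%8==0 else 0
    return t
cv2.imwrite("pics/c0.png",np.vstack([np.hstack([tile("top",c) for c in T]),np.hstack([tile("scene",c) for c in S])]))
E
```

```text
(no output)
```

View pics/c0.png

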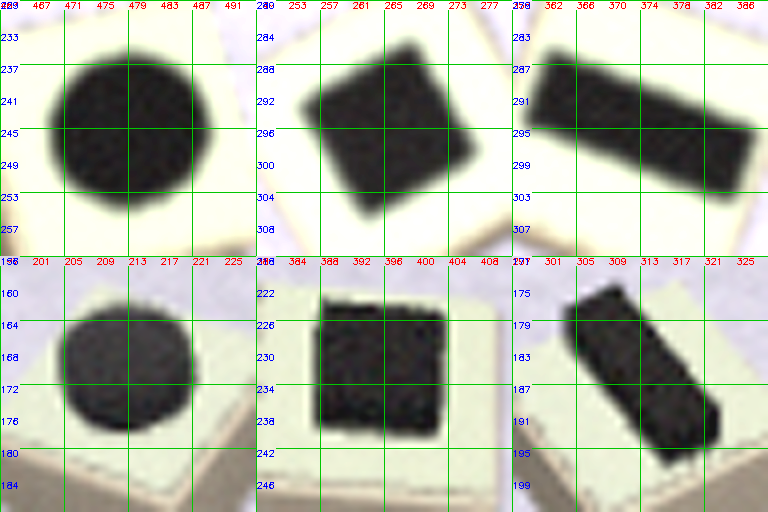

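Crop 1 gives the top-view centres: round (478.9,244.9), square (265.3,295.7), bar (373.7,294.2). Both views include part of the key sides, so I'll fit the key prism (x, y, height) to the dark blob centroids in both views.

```bash
cat >h.py <<'E'
import cv2,numpy as np
from plant import ctrl
from scipy.optimize import least_squares
from scipy.spatial.transform import Rotation as R
def proj(d,P):
    M=R.from_quat(d["orientation"]).as_matrix().T
    return cv2.projectPoints(np.asarray(P,float).reshape(-1,1,3),cv2.Rodrigues(M)[0],-M@np.asarray(d["xyz"]),np.asarray(d["camera_matrix"]),np.asarray(d["dist_coeffs"]))[0].reshape(-1,2)
def back(d,uv,z):
    n=cv2.undistortPoints(np.array([[uv]],float),np.asarray(d["camera_matrix"]),np.asarray(d["dist_coeffs"]))[0,0]
    v=R.from_quat(d["orientation"]).as_matrix()@[n[0],n[1],1];c=np.asarray(d["xyz"]);return (c+v*(z-c[2])/v[2])[:2]
def blob(d,c,r=14):
    x,y=c;g=d["pixels"][y-r:y+r,x-r:x+r].max(2).astype(float)
    lo,hi=np.percentile(g,3),np.percentile(g,75)
    g=cv2.resize(g,None,fx=8,fy=8,interpolation=cv2.INTER_LINEAR);m=(g<(lo+hi)/2).astype(np.uint8)
    n,l,s,ce=cv2.connectedComponentsWithStats(m);k=1+np.argmax(s[1:,4])
    return (ce[k]+.5)/8-.5+[x-r,y-r],s[k,4]/64
def foot(name,a):
    if name=="mains":t=np.linspace(0,6.283,40);p=np.c_[np.cos(t),np.sin(t)]*.02
    else:
        w,h={"fan":(.017,.017),"lamp":(.01,.029)}[name];p=np.array([[w,h],[-w,h],[-w,-h],[w,-h]])
    c,s=np.cos(a),np.sin(a);return p@np.array([[c,s],[-s,c]])
def cen(d,q,name,a):
    f=foot(name,a)+q[:2];P=[[*p,z] for p in f for z in(q[2],q[2]-.016)]
    m=cv2.moments(cv2.convexHull((proj(d,P)).astype(np.float32)));return np.array([m["m10"],m["m01"]])/m["m00"]
E
python3 - <<'E'
from h import *
t,s=ctrl.read_camera("top"),ctrl.read_camera("scene")
T={"mains":(479,245),"fan":(265,296),"lamp":(374,295)};S={"mains":(213,172),"fan":(396,232),"lamp":(313,187)}
E={"fan":((261.8,293.1),(275.5,284.9)),"lamp":((360.6,289.2),(386.7,299.2))}
for n in T:
    a=0
    if n in E:
        p=back(t,E[n][1],.056)-back(t,E[n][0],.056);a=np.arctan2(p[1],p[0])-(np.pi/2 if n=="lamp" else 0)
    bt,bs=blob(t,T[n]),blob(s,S[n])
    r=least_squares(lambda q:np.r_[cen(t,q,n,a)-bt[0],cen(s,q,n,a)-bs[0]],[*back(t,T[n],.056),.056],x_scale=.01)
    r2=least_squares(lambda q:np.r_[cen(t,[*q,.056],n,a)-bt[0],cen(s,[*q,.056],n,a)-bs[0]],r.x[:2],x_scale=.01)
    print(n,bt,bs,"yaw",round(a,3),r.x.round(4),r.fun.round(2),"z fixed",r2.x.round(4))
for n,uv,z in(("jar",(160,297),.085),("dish",(342,193),.02),("brush",(435,170),.01)):print(n,back(t,uv,z).round(3))
E
```

```text
mains (array([478.68464395, 244.84294035]), np.float64(296.109375)) (array([212.3713056 , 169.63514168]), np.float64(217.8125)) yaw 0 [ 0.537  -0.2401  0.0572] [ 0.67 -0.43  0.96  0.32] z fixed [ 0.5371 -0.241 ]
fan (array([265.11668373, 295.73923149]), np.float64(274.78125)) (array([394.91982916, 231.67649481]), np.float64(256.09375)) yaw -1.115 [0.4707 0.2123 0.0581] [ 0.08 -0.09  1.72  0.02] z fixed [0.4709 0.2115]
lamp (array([373.58270862, 294.35918985]), np.float64(280.859375)) (array([312.80188385, 185.50976617]), np.float64(225.1875)) yaw -3.602 [ 0.4527 -0.0106  0.0556] [1.05 0.31 1.08 0.25] z fixed [ 0.4528 -0.0109]
jar [0.483 0.417]
dish [0.683 0.033]
brush [ 0.72  -0.179]
```

Careful with the scale: shifts go in shares of 0.6 m and turns go in shares of 4 rad. That gives: -0.44 m / 0.6 = -0.7333, -0.18 m / 0.6 = -0.3.

Call:
{"name": "shift_gripper", "arguments": {"increments": [[[-0.0917, -0.075, 0], [0, 0, 0], 0], [[-0.1833, -0.15, 0], [0, 0, 0], 0], [[-0.275, -0.225, 0.0333], [0, 0, 0], 0], [[-0.3667, -0.3, 0.05], [0, 0, 0], 0], [[-0.4583, -0.375, 0.0833], [0, 0, 0], 0], [[-0.55, -0.45, 0.0833], [0, 0, 0], 0], [[-0.6417, -0.525, 0.0833], [0, 0, 0], 0], [[-0.7333, -0.6, 0.0833], [0, 0, 0], 0], [[-0.7333, -0.6, 0.0833], [0, 0, 0], 0]], "clamp_n": 20}}

```text
time: 1.32
eef_pos: [0.4957, 0.2106, 0.1816]
tcp_rot: [0.117, 0.993, 0.0, 0.0]
contact_force: [0.3, 0.2, -0.1]
opening: 0.003
finger_force: 0.0
```

```bash
cat >>h.py <<'E'
def go(x,y,z):
    s=ctrl.get_state();r=R.from_quat(s["tcp_rot"]);p=np.array(s["eef_pos"])
    print("at",p.round(4),"tool axes delta",r.inv().apply(np.array([x,y,z])-p).round(4),"axes",r.as_matrix().round(3).tolist(),"t",s["time"],"F",np.round(s["contact_force"],2),"open",round(s["opening"],3))
E
python3 -c "
from h import *
go(.537,-.2405,.16)"
```

```text
at [0.4957 0.2106 0.1816] tool axes delta [-0.1451 -0.4291  0.0215] axes [[-0.973, 0.233, 0.0], [0.233, 0.973, 0.0], [-0.0, 0.0, -1.0]] t 1.325 F [ 0.34  0.2  -0.09] open 0.003
```

In the tool's units: -0.429 m / 0.6 = -0.715, -0.375 m / 0.6 = -0.625.

Call:
{"name": "shift_gripper", "arguments": {"increments": [[[-0.03, -0.09, 0], [0, 0, 0], 0], [[-0.06, -0.18, 0], [0, 0, 0], 0], [[-0.09, -0.2667, 0], [0, 0, 0], 0], [[-0.12, -0.3583, 0], [0, 0, 0], 0], [[-0.15, -0.45, 0], [0, 0, 0], 0], [[-0.18, -0.5333, 0.0167], [0, 0, 0], 0], [[-0.21, -0.625, 0.0333], [0, 0, 0], 0], [[-0.2417, -0.715, 0.0333], [0, 0, 0], 0], [[-0.2417, -0.715, 0.0333], [0, 0, 0], 0]]}}

```text
time: 2.45
eef_pos: [0.5359, -0.2423, 0.1614]
tcp_rot: [0.12, 0.993, -0.0, 0.0]
contact_force: [-0.0, 0.9, -0.3]
opening: -0.003
finger_force: 0.0
```

```bash
python3 - <<'E'
from h import *
go(.537,-.2405,.062)
d=ctrl.read_camera("wrist");print(d["xyz"],d["orientation"])
im=d["pixels"][:,:,::-1].copy()
for z in(0.056,):
    p=proj(d,[[.537,-.2405,z]])[0];print(p);cv2.drawMarker(im,tuple(int(v) for v in p),(0,0,255),0,12)
e=proj(d,[[*ctrl.get_state()["eef_pos"]]])[0];print("tcp",e);cv2.drawMarker(im,tuple(int(v) for v in e),(0,255,0),0,12)
cv2.imwrite("pics/w1.png",im)
E
```

```text
at [ 0.5359 -0.2423  0.1614] tool axes delta [-0.0006  0.0021  0.0994] axes [[-0.971, 0.237, 0.0], [0.237, 0.971, -0.001], [-0.0, -0.001, -1.0]] t 2.45 F [-0.03  0.85 -0.32] open -0.003
[ 0.46792173 -0.225344    0.30361552] [0.77877618 0.6111619  0.08701322 0.11143375]
[323.10808761 236.18916253]
tcp [324.54706391 297.69829509]
```

View pics/w1.png

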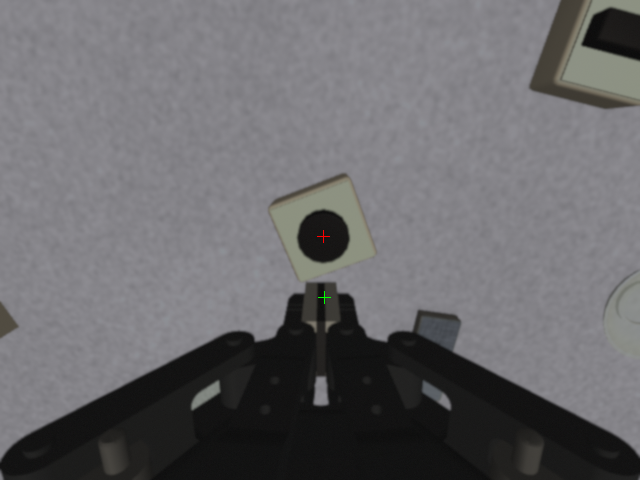

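The wrist view shows the round key centred at about (323.5,236), which matches the predicted mark. The TCP at z 0.161 sits right over it, so I'll descend to just above the key.

In the tool's units: 0.099 m / 0.6 = 0.165, 0.09 m / 0.6 = 0.15.

Call:
{"name": "shift_gripper", "arguments": {"increments": [[[0, 0, 0.0833], [0, 0, 0], 0], [[0, 0, 0.15], [0, 0, 0], 0], [[0, 0, 0.165], [0, 0, 0], 0], [[0, 0, 0.165], [0, 0, 0], 0], [[0, 0, 0.165], [0, 0, 0], 0]]}}

```text
time: 3.12
eef_pos: [0.5375, -0.2391, 0.0649]
tcp_rot: [0.117, 0.993, -0.001, 0.002]
contact_force: [-0.6, -0.1, -0.2]
opening: 0.001
finger_force: 0.0
```

```bash
python3 -c "
from h import *
go(.537,-.2405,.045)"
```

```text
at [ 0.5375 -0.2391  0.0649] tool axes delta [ 0.0003 -0.0015  0.0199] axes [[-0.973, 0.232, 0.003], [0.232, 0.973, -0.002], [-0.004, -0.001, -1.0]] t 3.125 F [-0.61 -0.14 -0.17] open 0.001
```

In the tool's units: 0.018 m / 0.6 = 0.03, 0.017 m / 0.6 = 0.0283.

Call:
{"name": "shift_gripper", "arguments": {"increments": [[[0, 0, 0.0083], [0, 0, 0], 0], [[0, 0, 0.0133], [0, 0, 0], 0], [[0, 0, 0.0183], [0, 0, 0], 0], [[0, 0, 0.0233], [0, 0, 0], 0], [[0, 0, 0.0267], [0, 0, 0], 0], [[0, 0, 0.0283], [0, 0, 0], 0], [[0, 0, 0.03], [0, 0, 0], 0], [[0, 0, 0.03], [0, 0, 0], 0], [[0, 0, 0.03], [0, 0, 0], 0]]}}

```text
time: 4.25
eef_pos: [0.5365, -0.2389, 0.045]
tcp_rot: [0.117, 0.993, -0.0, 0.001]
contact_force: [1.9, -0.5, 4.3]
opening: 0.001
finger_force: 2.1
```

```bash
python3 -c "
from h import *
go(.537,-.2405,.045)"
```

```text
at [ 0.5365 -0.2389  0.045 ] tool axes delta [-0.0009 -0.0014 -0.    ] axes [[-0.973, 0.233, 0.001], [0.233, 0.973, -0.001], [-0.001, -0.0, -1.0]] t 4.25 F [ 1.92 -0.49  4.26] open 0.001
```

In the tool's units: 0.0015 m / 0.6 = 0.0025, 0.001 m / 0.6 = 0.0017.

Call:
{"name": "shift_gripper", "arguments": {"increments": [[[0, 0, 0.0017], [0, 0, 0], 0], [[0, 0, 0.0025], [0, 0, 0], 0], [[0, 0, 0.0025], [0, 0, 0], 0]]}}

```text
time: 4.62
eef_pos: [0.5365, -0.2389, 0.044]
tcp_rot: [0.117, 0.993, -0.0, 0.0]
contact_force: [-0.7, 0.0, 7.9]
opening: 0.0
finger_force: 3.8
```

Call:
{"name": "shift_gripper", "arguments": {"increments": [[[0, 0, -0.0167], [0, 0, 0], 0], [[0, 0, -0.0833], [0, 0, 0], 0], [[0, 0, -0.15], [0, 0, 0], 0], [[0, 0, -0.1667], [0, 0, 0], 0], [[0, 0, -0.1667], [0, 0, 0], 0], [[0, 0, -0.1667], [0, 0, 0], 0]]}}

```text
time: 5.38
eef_pos: [0.5346, -0.2378, 0.1406]
tcp_rot: [0.117, 0.993, 0.001, -0.002]
contact_force: [-0.7, -1.0, -0.9]
opening: 0.005
finger_force: 0.0
```

```bash
python3 - <<'E'
from h import *
go(.4708,.212,.14)
d=ctrl.read_camera("wrist");im=d["pixels"][:,:,::-1].copy();cv2.imwrite("pics/w2.png",im)
for z in(.056,.046):print(proj(d,[[.537+a,-.2405+b,z] for a,b in((0,0),(.02,0),(-.02,0),(0,.02),(0,-.02))]).round(1).tolist())
E
```

```text
at [ 0.5346 -0.2378  0.1406] tool axes delta [0.1667 0.4226 0.0019] axes [[-0.973, 0.233, -0.004], [0.233, 0.973, 0.002], [0.004, 0.001, -1.0]] t 5.375 F [-0.67 -0.99 -0.91] open 0.005
[[316.9, 248.3], [323.7, 274.7], [309.9, 220.7], [345.4, 241.8], [288.8, 254.8]]
[[317.1, 244.1], [323.5, 269.6], [310.3, 217.4], [344.4, 237.8], [290.0, 250.3]]
```

View pics/w2.png

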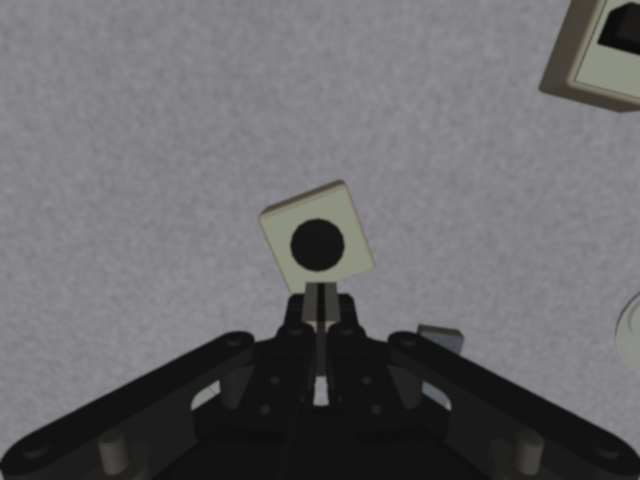

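The round key is now at (317.5,245), lower as predicted, and the box hasn't moved. The peak force was 7.9 N with the tip at 44 mm, so the stem is at its stop. Next is the fan.

In the tool's units: 0.423 m / 0.6 = 0.705, 0.212 m / 0.6 = 0.3533.

Call:
{"name": "shift_gripper", "arguments": {"increments": [[[0.035, 0.0883, 0], [0, 0, 0], 0], [[0.07, 0.1767, 0], [0, 0, 0], 0], [[0.105, 0.265, 0], [0, 0, 0], 0], [[0.14, 0.3533, 0], [0, 0, 0], 0], [[0.1767, 0.4417, 0], [0, 0, 0], 0], [[0.2117, 0.53, 0], [0, 0, 0], 0], [[0.2467, 0.6183, 0], [0, 0, 0], 0], [[0.2817, 0.705, 0], [0, 0, 0], 0], [[0.2817, 0.705, 0], [0, 0, 0], 0], [[0.2817, 0.705, 0], [0, 0, 0], 0]]}}

```text
time: 6.68
eef_pos: [0.4694, 0.2118, 0.1418]
tcp_rot: [0.117, 0.993, -0.001, -0.001]
contact_force: [0.4, -0.5, -0.4]
opening: 0.001
finger_force: 0.0
```

```bash
python3 - <<'E'
from h import *
go(.4708,.212,.062)
d=ctrl.read_camera("wrist");im=d["pixels"][:,:,::-1].copy()
for z in(.056,.056):
    p=proj(d,[[.4708,.212,z]])[0];print(p);cv2.drawMarker(im,tuple(int(v) for v in p),(0,0,255),0,12)
cv2.imwrite("pics/w3.png",im)
E
```

```text
at [0.4694 0.2118 0.1418] tool axes delta [-0.0015  0.0006  0.0798] axes [[-0.973, 0.232, -0.002], [0.232, 0.973, -0.001], [0.002, -0.002, -1.0]] t 6.675 F [ 0.43 -0.47 -0.4 ] open 0.001
[321.15094251 245.29630222]
[321.15094251 245.29630222]
```

View pics/w3.png

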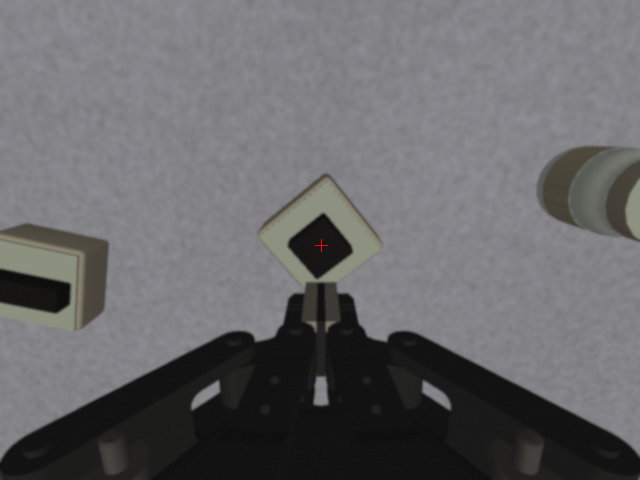

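The square key is centred at about (320.5,245.5), on the mark (321,245). Descending and pressing.

In the tool's units: 0.096 m / 0.6 = 0.16, 0.094 m / 0.6 = 0.1567.

Call:
{"name": "shift_gripper", "arguments": {"increments": [[[0, 0, 0.075], [0, 0, 0], 0], [[0, 0, 0.1167], [0, 0, 0], 0], [[0, 0, 0.1317], [0, 0, 0], 0], [[0, 0, 0.1367], [0, 0, 0], 0], [[0, 0, 0.1417], [0, 0, 0], 0], [[0, 0, 0.1467], [0, 0, 0], 0], [[0, 0, 0.1517], [0, 0, 0], 0], [[0, 0, 0.1567], [0, 0, 0], 0], [[0, 0, 0.16], [0, 0, 0], 0], [[0, 0, 0.16], [0, 0, 0], 0]]}}

```text
time: 7.98
eef_pos: [0.4708, 0.2122, 0.0473]
tcp_rot: [0.117, 0.993, 0.0, 0.001]
contact_force: [1.3, -0.0, 1.8]
opening: -0.0
finger_force: 1.1
```

```bash
python3 -c "
from h import *
go(.4708,.212,.044)"
```

```text
at [0.4708 0.2122 0.0473] tool axes delta [-0.     -0.0002  0.0033] axes [[-0.973, 0.233, 0.002], [0.233, 0.973, 0.0], [-0.002, 0.001, -1.0]] t 7.975 F [ 1.3  -0.05  1.81] open -0.0
```

In the tool's units: 0.0035 m / 0.6 = 0.0058, 0.003 m / 0.6 = 0.005.

Call:
{"name": "shift_gripper", "arguments": {"increments": [[[0, 0, 0.0033], [0, 0, 0], 0], [[0, 0, 0.005], [0, 0, 0], 0], [[0, 0, 0.0058], [0, 0, 0], 0], [[0, 0, 0.0058], [0, 0, 0], 0], [[0, 0, 0.0058], [0, 0, 0], 0]]}}

```text
time: 8.6
eef_pos: [0.4709, 0.2122, 0.0444]
tcp_rot: [0.117, 0.993, 0.0, 0.001]
contact_force: [1.0, -0.9, 6.7]
opening: 0.001
finger_force: 3.1
```

In the tool's units: -0.221 m / 0.6 = -0.3683, -0.21 m / 0.6 = -0.35.

Call:
{"name": "shift_gripper", "arguments": {"increments": [[[0, 0, -0.0167], [0, 0, 0], 0], [[0, 0, -0.0833], [0, 0, 0], 0], [[0, 0, -0.1667], [0, 0, 0], 0], [[-0.0133, -0.0833, -0.1667], [0, 0, 0], 0], [[-0.0267, -0.1667, -0.1667], [0, 0, 0], 0], [[-0.04, -0.2583, -0.1667], [0, 0, 0], 0], [[-0.0533, -0.35, -0.1667], [0, 0, 0], 0], [[-0.0567, -0.3683, -0.1667], [0, 0, 0], 0], [[-0.0567, -0.3683, -0.1667], [0, 0, 0], 0], [[-0.0567, -0.3683, -0.1667], [0, 0, 0], 0]]}}

```text
time: 9.85
eef_pos: [0.4514, -0.0095, 0.1431]
tcp_rot: [0.116, 0.993, 0.0, -0.001]
contact_force: [-0.3, 0.1, -0.4]
opening: -0.0
finger_force: 0.0
```

```bash
python3 - <<'E'
from h import *
go(.4527,-.0108,.062)
d=ctrl.read_camera("wrist");im=d["pixels"][:,:,::-1].copy()
p=proj(d,[[.4527,-.0108,.056]])[0];print(p);cv2.drawMarker(im,tuple(int(v) for v in p),(0,0,255),0,12)
cv2.imwrite("pics/w4.png",im)
E
```

```text
at [ 0.4514 -0.0095  0.1431] tool axes delta [-0.0017 -0.001   0.0811] axes [[-0.973, 0.231, -0.001], [0.231, 0.973, 0.001], [0.001, 0.001, -1.0]] t 9.85 F [-0.33  0.09 -0.42] open -0.0
[318.84950714 245.02221467]
```

View pics/w4.png

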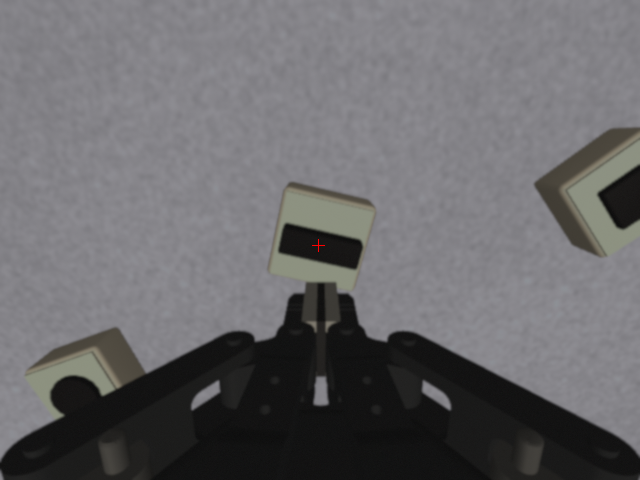

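The bar is centred at about (320.5,246), within about 1 mm of the mark. Pressing.

In the tool's units: 0.097 m / 0.6 = 0.1617, 0.095 m / 0.6 = 0.1583.

Call:
{"name": "shift_gripper", "arguments": {"increments": [[[0, 0, 0.075], [0, 0, 0], 0], [[0, 0, 0.1167], [0, 0, 0], 0], [[0, 0, 0.1333], [0, 0, 0], 0], [[0, 0, 0.1383], [0, 0, 0], 0], [[0, 0, 0.1433], [0, 0, 0], 0], [[0, 0, 0.1483], [0, 0, 0], 0], [[0, 0, 0.1533], [0, 0, 0], 0], [[0, 0, 0.1583], [0, 0, 0], 0], [[0, 0, 0.1617], [0, 0, 0], 0], [[0, 0, 0.1617], [0, 0, 0], 0]]}}

```text
time: 11.15
eef_pos: [0.4525, -0.0109, 0.0468]
tcp_rot: [0.117, 0.993, -0.0, 0.001]
contact_force: [1.3, 1.0, 3.0]
opening: 0.003
finger_force: 1.1
```

Call:
{"name": "shift_gripper", "arguments": {"increments": [[[0, 0, 0.0017], [0, 0, 0], 0], [[0, 0, 0.0033], [0, 0, 0], 0], [[0, 0, 0.005], [0, 0, 0], 0], [[0, 0, 0.005], [0, 0, 0], 0], [[0, 0, 0.005], [0, 0, 0], 0]]}}

```text
time: 11.78
eef_pos: [0.4524, -0.0109, 0.0443]
tcp_rot: [0.117, 0.993, -0.0, 0.001]
contact_force: [1.7, 0.4, 6.0]
opening: -0.003
finger_force: 3.2
```

In the tool's units: -0.2 m / 0.6 = -0.3333, -0.15 m / 0.6 = -0.25.

Call:
{"name": "shift_gripper", "arguments": {"increments": [[[0, 0, -0.0167], [0, 0, 0], 0], [[0, 0, -0.0833], [0, 0, 0], 0], [[0, 0, -0.1667], [0, 0, 0], 0], [[0, 0, -0.25], [0, 0, 0], 0], [[0, 0, -0.3333], [0, 0, 0], 0], [[0, 0, -0.3333], [0, 0, 0], 0], [[0, 0, -0.3333], [0, 0, 0], 0]]}}

```text
time: 12.65
eef_pos: [0.4505, -0.0105, 0.2421]
tcp_rot: [0.117, 0.993, 0.0, -0.002]
contact_force: [-0.2, -0.4, -0.5]
opening: 0.003
finger_force: 0.0
```

```bash
python3 - <<'E'
from h import *
d=ctrl.read_camera("wrist");w=d["pixels"][:,:,::-1]
s=ctrl.read_camera("scene");o=cv2.imread("pics/scene0.png")
for n,c,q,a in(("mains",(213,172),(.537,-.2405),0),("fan",(396,234),(.4708,.212),-1.115),("lamp",(313,187),(.4527,-.0108),-3.602)):
    print(n,"before",blob({"pixels":o},c),"after",blob(s,c))
x,y=190,140;f=lambda i:cv2.resize(i[y:y+130,x:x+260],(780,390))[:,:,:]
cv2.imwrite("pics/fin.png",np.vstack([cv2.resize(i[145:265,180:500],(800,300),interpolation=cv2.INTER_CUBIC) for i in(o,s["pixels"][:,:,::-1])]))
E
```

```text
mains before (array([212.36667862, 169.62548422]), np.float64(217.8125)) after (array([212.78998454, 171.16768416]), np.float64(174.359375))
fan before (array([394.91990284, 231.67179124]), np.float64(256.5)) after (array([394.55697264, 233.14946992]), np.float64(215.546875))
lamp before (array([312.79357032, 185.50506148]), np.float64(225.546875)) after (array([312.80213641, 187.14164112]), np.float64(180.921875))
```

View pics/fin.png

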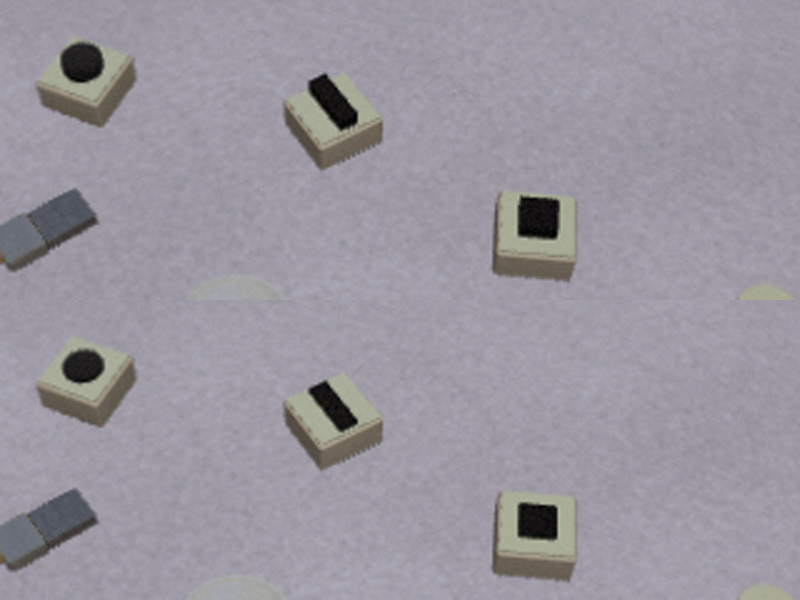

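Comparing before (top) and after (bottom), all three keys sit clearly lower by the same amount: the round key's blob centre row went from 169.6 to 171.2, the square's from 231.7 to 233.1 and the bar's from 185.5 to 187.1. The boxes, brush and dish edge are unmoved.

```bash
python3 -c "
from plant import ctrl
print(ctrl.sign_off())"
```

```text
the job is handed in; nothing more can be done
None
```

I pressed the mains, fan and lamp switches in that order, each down to its stop at no more than about 8 N measured, with no visible shift of the boxes, brush or dish; the jar was never approached, and I handed the job in at about 13 s.

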